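# Load the jar carrier and lift it level

## Task

Take the amber jar with the cork lid and the clear glass jar with the black lid, which stand on the open worktop left of the sink, in front of the mugs, and set them upright in the white carrier, one in each end compartment, without dropping them, and let go of them. Then lift the loaded carrier by its dark wooden handle, keeping it level, until its underside is about 10 cm above the worktop, and finish while still holding it there, steady and level. Do not disturb the two mugs and the lemon.

Things in the scene. Friction and masses are not known exactly. Their poses are not given: they have to be found in the camera images.
- carrier: White loose tray (about 0.36 kg, all one rigid piece), 266 mm long (its y axis) by 90 mm wide (its x axis), walls 30 mm high and 6 mm thick, standing on the worktop in front of the robot. Origin at the centre of its underside, z up. It has an open-topped compartment at each end, 78 mm by 80 mm inside, floor 10 mm above the underside; between them is an 82 mm long middle part bridged by a dark wooden handle.
- carrier_handle (a point): Centre of the bar of the carrier's dark wooden handle, 108 mm above the carrier's underside. The bar runs along the carrier's y axis, 86 mm long, 18 mm thick (along the carrier's x axis) and 24 mm high (its top is 120 mm above the underside), carried by a post 10 mm long near each end, with free space under it. The post centres stand 36 mm either side of the centre. Axes as the carrier's.
- cell_a (a point): Centre of the floor of the end compartment on the carrier's +y side (87.5 mm from the carrier's centre). Axes as the carrier's.
- cell_b (a point): Centre of the floor of the end compartment on the carrier's -y side (87.5 mm from the carrier's centre). Axes as the carrier's.
- amber_jar_centre (a point): Centre of the loose amber jar with a pale cork lid that stands upright on the free worktop: round and closed, 55 mm across all the way up, 81 mm tall, about 0.22 kg; this point is half-way up, 40.5 mm above its base. z along its axis. It may go in either compartment.
- glass_jar_centre (a point): Centre of the loose clear glass jar with pale contents and a black lid that stands upright on the free worktop: round and closed, 59 mm across all the way up, 91 mm tall, about 0.22 kg; this point is half-way up, 45.5 mm above its base. z along its axis. It may go in either compartment.
- mug_a_centre (a point): White mug to be left alone, 98 mm across, 90 mm tall, with a handle; this point is at the middle of its bounding box. It stands further back than the jars, left of the other mug.
- mug_b_centre (a point): Second white mug to be left alone, 98 mm across, 88 mm tall, with a handle; this point is at the middle of its bounding box. It stands behind the jars, further right.
- lemon_centre (a point): The lemon to be left alone, 72 x 57 x 58 mm, lying on the worktop left of the carrier; this point is its middle.
There are look-alikes about, which are no part of the job. Leave any green look-alike of the part that bears amber_jar_centre alone.

How it is judged:
By the outcome, as a careful person would: the job done as asked, in the order asked, and still so for the second after the job is handed in, while the arm keeps its last pose, push and grip.
It also fails if it takes over 72 s, if anything falls off the work surface, if the arm or the gripper's body presses on something with over 40 N, if the wrist force passes 120 N, or if a joint passes its speed limit or range.

## Robot

A 7-joint arm with a two-finger parallel gripper is mounted at the origin on a cart in front of the work surface, level with it; the furniture and walls round the work are solid. World frame = base frame: x ahead of the robot, y to its left, z up, the work surface at z = 0. Lengths are in mm, angles in rad, forces in N, time in s.
With the tool pointing down it reaches from about 400 to 900 mm from the base axis. Payload 5.6 kg.
Tool frame: the origin (TCP) lies at the very end of the fingers, on their centre line; the grasp point (between the pads) lies 19 mm behind it (grip_depth is the distance from the TCP to the grasp point, in mm); z points along the fingers, x is the direction in which the jaws open and shut, and the axes are right-handed (so a half turn about z gives the same grasp; the last joint's range is limited). The gripper opens to 92 mm and grips with 3 to 60 N. Pads are 20 mm wide; open, the fingers measure 128 mm over their backs; the gripper's body (75 mm by 189 mm) begins 69 mm behind the grasp point.
Start: joints at [1.097, 0.468, -0.012, 1.603, 0.006, 1.071, -0.056], TCP at [271.4, -590.636, 214.592] pointing down, gripper open.
Joint ranges: [-2.53, 2.53], [-0.31, 2.02], [-1.57, 1.55], [0.28, 2.44], [-1.29, 4.43], [0.15, 1.84], [-2.92, 2.92]. Speed limits (rad/s): [2.57, 2.57, 3.14, 3.14, 3.14, 3.14, 3.14].

## Interface

Orientations are given as a rotation vector (axis times angle).
In Python, from plant import * gives the robot as it stands.
- The arm moves only by the shell command python3 -m jog 'ROWS' [FORCE]. ROWS is JSON, a list of rows, each an object of numbers: "grip": the opening in per cent of the stroke, from 0 (shut) to 100 (fully open); "tx", "ty", "tz": the shift along the tool's x, y, z in cm; "rx", "ry", "rz": the turn, a rotation vector about the tool's x, y, z in rad. A call has exactly 10 rows; each row shifts and turns the pose as measured when the row begins, along the tool's axes as they then stand; what a row does not reach is not made up. A row lasts 1/8 s, in which the tool goes at most 62.5 mm and 10.7 degrees, less where a joint would pass 70% of its speed; a pose out of reach is approached as far as the arm can. A call is refused whole if a number of a shift passes 6.25 or a number of a turn 0.188, either way. A call with a gripper value outside its range is refused whole. The fingers move at their own pace and stop on an object; FORCE is the grip in N (left out, the last holds). Time passes only in rows, so rows that do not move let the fingers close, or fill a call up. It gives the time, the measured TCP pose, the force and the opening at its end, in the units of the state.
- get_state(): the state, without advancing time (a new reading comes with each control period).
- snapshot(name): name is "scene" or "top" or "wrist"; returns (picture, depth): 384x512x3 uint8, red, green, blue; 384x512 float32, mm along the optical axis (not along the pixel's ray), 0 where there is no reading.
- camera_info(name): a dict with "K" (3x3 intrinsics, pixels), "distortion" ([k1, k2, p1, p2, k3] as OpenCV has them; the pictures are not rectified), "position" and "rotation" of the camera in the world; the wrist camera has in their place "mount" (4x4, takes a point from camera to tool coordinates, whose origin is the TCP and whose axes are the tool frame's). Camera axes: x right, y down, z forward; pixel columns grow to the right and rows downward; lengths in mm; the calibration is good to about 2 mm. A picture is of the moment at which its call begins: read the wrist's pose just before it. camera_info takes no time and is no camera call.
- finish_job(): hands the job in, once; it reports no verdict.
The state is a dict: "time": time; "joint_pos": joint angles; "qvel": joint speeds; "joint_torque": joint torques, N m; "tool_pos": TCP position; "orientation": TCP orientation; "force": force on the tool from outside, world axes, zero at the start; "torque": the same for the moment, N m; "finger_gap": finger opening in mm.
Only numpy, scipy, OpenCV 4.12 (cv2) and the standard library are available. Lean on these libraries where they do the work, as an engineer would, in place of code of your own. Each camera call takes 0.05 s, during which the arm holds its last target.

## Working session

There is one attempt and no reset: what is moved stays moved. The work goes in short steps, Python scripts to look and compute and a shell command to move; the robot and the scene stay as the last step left them, time stands still between calls to the robot, and variables do not carry over. Pictures are saved under pics/ and viewed, and the job is handed in when it is done.

```bash
ls; mkdir -p pics
python3 - <<'E'
from plant import *
import cv2,numpy as np
s=get_state();print(s)
for n in("scene","top","wrist"):
    p,d=snapshot(n);cv2.imwrite(f"pics/{n}0.png",p[:,:,::-1]);np.savez(f"pics/{n}0.npz",p=p,d=d)
    print(n,camera_info(n))
E
```

```text
pics
{'time': 0.0, 'joint_pos': array([ 1.09700269,  0.4684121 , -0.01160162,  1.60360603,  0.00599688,
        1.07139119, -0.05629491]), 'qvel': array([-0.00016562,  0.00027663, -0.00138416, -0.00124887, -0.00103789,
       -0.00066752, -0.00063657]), 'joint_torque': array([-4.22328740e-04, -5.20576358e+01, -1.21987765e-02, -2.43749052e+01,
       -5.65174792e-02,  1.71806035e-02,  1.57924878e-04]), 'tool_pos': array([ 271.13004489, -590.1168885 ,  213.62497167]), 'orientation': array([-2.64413325e+00,  1.69492606e+00,  2.45391353e-03]), 'force': array([-0.50341004, -0.41718928,  0.71241976]), 'torque': array([-0.00814225,  0.04610828,  0.02627029]), 'finger_gap': 91.87435242184}
scene {'K': array([[471.29525776,   0.        , 258.55740649],
       [  0.        , 471.29525776, 185.26462199],
       [  0.        ,   0.        ,   1.        ]]), 'distortion': array([0.04792343, 0.        , 0.        , 0.        , 0.        ]), 'position': array([ -81.65110359,  804.2995038 , 1004.83723113]), 'rotation': array([-0.88799069,  2.45132498, -1.11043838])}
top {'K': array([[370.82752566,  
[... 246 characters left out ...]
 ,   50.30627402, 1236.80784211]), 'rotation': array([-2.04679612,  2.18054168, -0.24110915])}
wrist {'K': array([[318.07708597,   0.        , 255.40556478],
       [  0.        , 318.07708597, 199.05360729],
       [  0.        ,   0.        ,   1.        ]]), 'distortion': array([-0.06327583,  0.        ,  0.        ,  0.        ,  0.        ]), 'mount': array([[ 9.99999955e-01, -1.39264718e-04,  2.67571306e-04,
        -4.13206222e-01],
       [ 5.61199514e-05,  9.57451760e-01,  2.88593354e-01,
        -8.11134205e+01],
       [-2.96377490e-04, -2.88593326e-01,  9.57451724e-01,
        -1.70452788e+02],
       [ 0.00000000e+00,  0.00000000e+00,  0.00000000e+00,
         1.00000000e+00]])}
```

View pics/scene0.png

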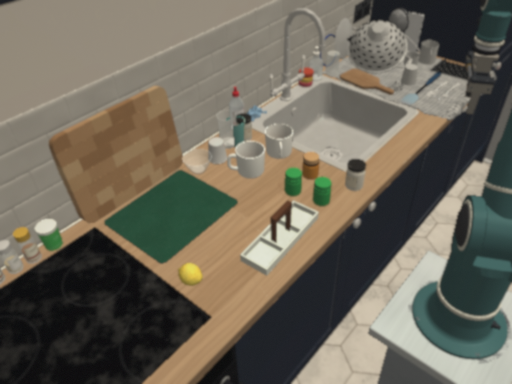

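View pics/top0.png

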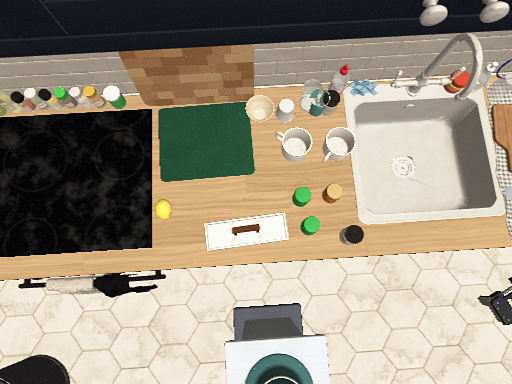

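Candidates for the amber jar are the amber/cork jar at scene (311,165) / top (333,193), two green look-alikes at scene (293,181) and (322,191) / top (303,196) and (312,225), and the amber spice jar by the hob at top (91,93).
Candidates for the glass jar are the black-lid jar at scene (356,174) / top (352,235), and the dark-topped bottle by the wall at top (331,99).
By the description I choose (333,193) and (352,235). I'll check that in a close crop and measure.

```bash
cat > h.py <<'E'
import numpy as np,cv2
from scipy.spatial.transform import Rotation as R
def ray(ci,uv,Rt=None,pos=None):
    uv=np.array(uv,float).reshape(-1,1,2)
    n=cv2.undistortPoints(uv,ci["K"],ci["distortion"]).reshape(-1,2)
    d=np.c_[n,np.ones(len(n))]
    if Rt is None: Rt=R.from_rotvec(np.ravel(ci["rotation"])) ; pos=ci["position"]
    return np.array(pos),Rt.apply(d)
def onplane(ci,uv,z,**k):
    p,d=ray(ci,uv,**k); return p+d*((z-p[2])/d[:,2])[:,None]
def cloud(ci,dep,**k):
    v,u=np.mgrid[0:384,0:512]
    p,d=ray(ci,np.c_[u.ravel(),v.ravel()],**k)
    return (p+d*dep.reshape(-1,1)).reshape(384,512,3)
def wpose(s,ci):
    T=R.from_rotvec(s["orientation"]); m=ci["mount"]
    return dict(Rt=T*R.from_matrix(m[:3,:3]),pos=s["tool_pos"]+T.apply(m[:3,3]))
E
python3 - <<'E'
from plant import *
from h import *
f=np.load("pics/top0.npz");p,d=f["p"],f["d"];ci=camera_info("top")
C=cloud(ci,d)
for n,(u,v) in dict(amber=(333,193),glass=(352,235),g1=(303,196),g2=(312,225),counter=(270,190),lemon=(163,209),handle=(246,229),muga=(295,144),mugb=(340,143)).items():
    print(n,C[v,u].round(),p[v,u])
# blobs above counter
z=C[:,:,2]
for n,(u0,v0,u1,v1,zl,zh) in dict(amber=(322,180,344,206,65,95),glass=(340,222,366,246,75,105),g1=(292,185,314,206,60,110),g2=(302,215,324,236,60,110),carr=(200,210,292,252,18,42),hand=(225,220,265,240,100,135),lemon=(150,195,178,222,20,80),muga=(273,125,314,162,60,110),mugb=(318,122,357,162,60,110)).items():
    Z=z[v0:v1,u0:u1];m=((Z>zl)&(Z<zh)).astype(np.uint8)
    P=C[v0:v1,u0:u1][m>0]
    r=cv2.minAreaRect(P[:,:2].astype(np.float32))
    print(n,m.sum(),"mean",P.mean(0).round(1),"med z",np.median(P[:,2]).round(1),"rect",np.round(r[0],1),np.round(r[1],1),round(r[2],1))
cv2.imwrite("pics/crop1.png",cv2.resize(p[170:260,190:380],None,fx=4,fy=4,interpolation=cv2.INTER_CUBIC)[:,:,::-1])
f=np.load("pics/scene0.npz")["p"]
cv2.imwrite("pics/crop2.png",cv2.resize(f[110:280,220:390],None,fx=3.5,fy=3.5,interpolation=cv2.INTER_CUBIC)[:,:,::-1])
E
```

```text
amber [ 586. -214.   81.] [240 203 133]
glass [ 449. -256.   91.] [44 42 37]
g1 [ 582. -118.   79.] [ 79 203  98]
g2 [ 488. -138.   81.] [ 78 201  98]
counter [624. -19.   1.] [201 161 109]
lemon [573. 331.  55.] [252 249 130]
handle [485.  68. 121.] [106  65  42]
muga [ 780. -117.    9.] [243 239 227]
mugb [ 775. -275.    5.] [241 234 217]
amber 220 mean [ 592.  -216.7   78.5] med z 79.0 rect [ 593.6 -216.5] [49.9 50.7] 76.1
glass 290 mean [ 451.8 -261.7   89.3] med z 89.6 rect [ 452.4 -262.6] [56.6 55.7] 47.9
g1 223 mean [ 586.3 -115.3   78.6] med z 79.0 rect [ 586.9 -116. ] [50.9 50.5] 84.6
g2 229 mean [ 491.  -134.8   78.8] med z 79.0 rect [ 491.9 -135.5] [50.2 51. ] 80.5
carr 523 mean [487.9  71.1  28.1] med z 28.6 rect [488.3  71.1] [ 90.3 266.7] 4.2
hand 184 mean [487.4  71.1 117.7] med z 118.7 rect [488.4  71.1] [18.4 85.8] 3.9
lemon 286 mean [575.2 334.6  45.6] med z 46.4 rect [577.9 337.7] [56.8 59.4] 60.0
muga 288 mean [ 769.9 -108.5   79.6] med z 81.1 rect [ 767.1 -110. ] [106.9  97.4] 16.4
mugb 298 mean [ 756.4 -253.    78.2] med z 79.4 rect [ 750.4 -252.8] [ 94.4 111.3] 80.8
```

View pics/crop1.png

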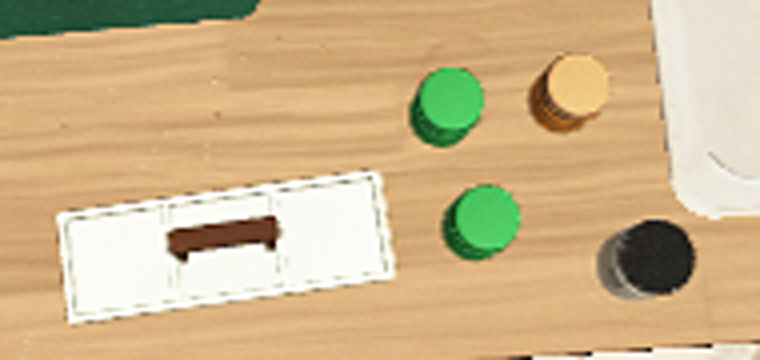

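View pics/crop2.png

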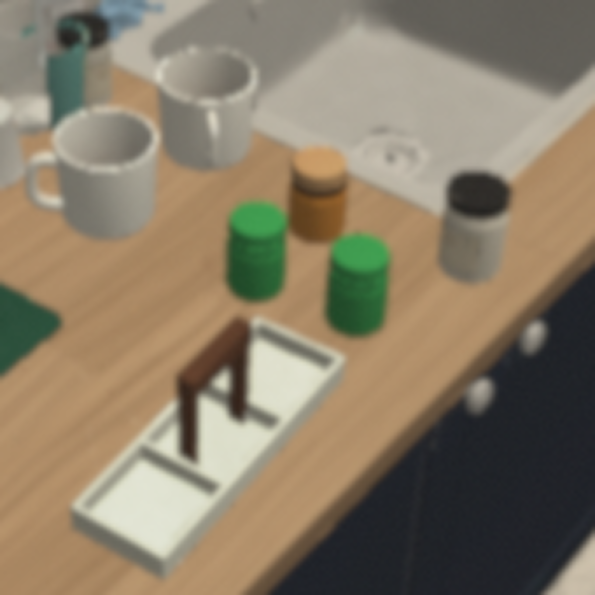

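The crop confirms the choice: amber with cork at crop1 (570,92), clear with black lid at (648,260), both clearly distinct from the two green ones. Next I'll work out the motion in tool axes.

```bash
cat > go.py <<'E'
import sys
from plant import *
from h import *
def rel(x,y,z,yaw=4.05,flip=False):
    s=get_state();T=R.from_rotvec(s["orientation"])
    X=np.array([np.cos(np.radians(yaw)),np.sin(np.radians(yaw)),0])*(-1 if flip else 1)
    Z=np.array([0,0,-1.]);G=R.from_matrix(np.c_[X,np.cross(Z,X),Z])
    print("t",round(s["time"],2),"tcp",s["tool_pos"].round(1),"F",s["force"].round(1),"gap",round(s["finger_gap"],1),"q7",s["joint_pos"][6].round(2))
    print(" shift tool cm",(T.inv().apply(np.array([x,y,z])-s["tool_pos"])/10).round(2)," turn",(T.inv()*G).as_rotvec().round(3), "yaw tool x",np.degrees(np.arctan2(*T.apply([1,0,0])[[1,0]])).round(1))
if __name__=="__main__":
    a=sys.argv[1:]; rel(*map(float,a[:3]),yaw=float(a[3]) if len(a)>3 else 4.05,flip=len(a)>4)
E
python3 go.py 452 -262 150; python3 go.py 452 -262 150 4.05 f
```

```text
t 0.15 tcp [ 271.2 -590.2  213.9] F [ 0.2  1.1 -0.6] gap 91.8 q7 -0.06
 shift tool cm [-22.27 -30.14   6.41]  turn [-1.000e-03  1.000e-03 -1.211e+00] yaw tool x -65.3
t 0.15 tcp [ 271.2 -590.2  213.9] F [ 0.2  1.1 -0.6] gap 91.8 q7 -0.06
 shift tool cm [-22.27 -30.14   6.41]  turn [1.000e-03 1.000e-03 1.931e+00] yaw tool x -65.3
```

```bash
python3 -m jog '[{"rz":-0.173,"grip":100},{"rz":-0.173},{"rz":-0.173},{"rz":-0.173},{"rz":-0.173},{"rz":-0.173},{"rz":-0.173},{"tx":3.2,"ty":-5},{"tx":3.2,"ty":-5},{"tx":3.2,"ty":-5}]' 15; python3 go.py 452 -262 150
```

```text
t 0.15 tcp [ 271.2 -590.2  213.9] F [ 0.2  1.1 -0.6] gap 91.8 q7 -0.06
 shift tool cm [-22.27 -30.14   6.41]  turn [-1.000e-03  1.000e-03 -1.211e+00] yaw tool x -65.3schema error: expected keys grip, tx, ty, tz, rx, ry, rz
```

```bash
python3 -m jog '[{"grip":100,"tx":0,"ty":0,"tz":0,"rx":0,"ry":0,"rz":-0.173},{"grip":100,"tx":0,"ty":0,"tz":0,"rx":0,"ry":0,"rz":-0.173},{"grip":100,"tx":0,"ty":0,"tz":0,"rx":0,"ry":0,"rz":-0.173},{"grip":100,"tx":0,"ty":0,"tz":0,"rx":0,"ry":0,"rz":-0.173},{"grip":100,"tx":0,"ty":0,"tz":0,"rx":0,"ry":0,"rz":-0.173},{"grip":100,"tx":0,"ty":0,"tz":0,"rx":0,"ry":0,"rz":-0.173},{"grip":100,"tx":0,"ty":0,"tz":0,"rx":0,"ry":0,"rz":-0.173},{"grip":100,"tx":3.2,"ty":-5,"tz":0,"rx":0,"ry":0,"rz":0},{"grip":100,"tx":3.2,"ty":-5,"tz":0,"rx":0,"ry":0,"rz":0},{"grip":100,"tx":3.2,"ty":-5,"tz":0,"rx":0,"ry":0,"rz":0}]' 15; python3 go.py 452 -262 150
```

```text
time: 1.4
tool_pos: [347.2, -429.2, 209.5]
orientation: [-3.131, -0.16, 0.007]
force: [0.6, -0.5, -0.4]
finger_gap: 92.4
t 1.4 tcp [ 347.2 -429.2  209.5] F [ 0.6 -0.5 -0.4] gap 92.4 q7 0.82
 shift tool cm [ 12.15 -15.53   6.  ]  turn [-0.007  0.004  0.031] yaw tool x 5.8
```

```bash
python3 -m jog '[{"grip":100,"tx":2.4,"ty":-3.1,"tz":1.2,"rx":0,"ry":0,"rz":0.03},{"grip":100,"tx":2.4,"ty":-3.1,"tz":1.2,"rx":0,"ry":0,"rz":0},{"grip":100,"tx":2.4,"ty":-3.1,"tz":1.2,"rx":0,"ry":0,"rz":0},{"grip":100,"tx":2.4,"ty":-3.1,"tz":1.2,"rx":0,"ry":0,"rz":0},{"grip":100,"tx":2.4,"ty":-3.1,"tz":1.2,"rx":0,"ry":0,"rz":0},{"grip":100,"tx":0,"ty":0,"tz":0,"rx":0,"ry":0,"rz":0},{"grip":100,"tx":0,"ty":0,"tz":0,"rx":0,"ry":0,"rz":0},{"grip":100,"tx":0,"ty":0,"tz":0,"rx":0,"ry":0,"rz":0},{"grip":100,"tx":0,"ty":0,"tz":0,"rx":0,"ry":0,"rz":0},{"grip":100,"tx":0,"ty":0,"tz":0,"rx":0,"ry":0,"rz":0}]' 15; python3 go.py 452 -262 150
python3 - <<'E'
from plant import *
from h import *
s=get_state();p,d=snapshot("wrist");ci=camera_info("wrist")
cv2.imwrite("pics/w1.png",p[:,:,::-1])
C=cloud(ci,d,**wpose(s,ci));z=C[:,:,2]
for n,c,h in (("glass",(452,-262),91),("amber",(592,-216),81),("g1",(587,-116),80),("g2",(491,-135),80)):
    m=(abs(z-h)<8)&(np.hypot(C[:,:,0]-c[0],C[:,:,1]-c[1])<45)
    if m.sum()>30:
        P=C[m];print(n,m.sum(),P.mean(0).round(1),[np.round(a,1) for a in cv2.minEnclosingCircle(P[:,:2].astype(np.float32))])
E
```

```text
time: 2.65
tool_pos: [457.2, -258.0, 148.8]
orientation: [-3.134, -0.115, 0.007]
force: [-0.5, -0.2, 0.2]
finger_gap: 91.9
t 2.65 tcp [ 457.2 -258.   148.8] F [-0.5 -0.2  0.2] gap 91.9 q7 0.35
 shift tool cm [-0.55  0.36 -0.12]  turn [-0.005  0.004  0.003] yaw tool x 4.2
glass 4155 [ 452.  -261.3   90.5] [array([ 452. , -263.1]), np.float64(29.1)]
amber 3349 [ 590.5 -217.8   80.2] [array([ 592.7, -219. ]), np.float64(26.4)]
g1 4401 [ 585.  -117.9   80.1] [array([ 587.2, -116.8]), np.float64(26.5)]
g2 4508 [ 490.8 -136.8   80.4] [array([ 491.4, -136.6]), np.float64(26.5)]
```

View pics/w1.png

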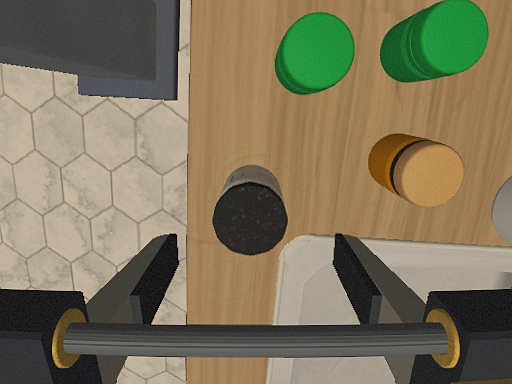

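Wrist view shows the black lid at (250,217) between the jaws, amber at (428,172) and greens at (315,53) and (435,45). It agrees with the top view, so I descend.

```bash
python3 -m jog '[{"grip":100,"tx":-0.3,"ty":0.2,"tz":0,"rx":-0.005,"ry":0.004,"rz":0},{"grip":100,"tx":-0.25,"ty":0.2,"tz":1.2,"rx":0,"ry":0,"rz":0},{"grip":100,"tx":0,"ty":0,"tz":1.6,"rx":0,"ry":0,"rz":0},{"grip":100,"tx":0,"ty":0,"tz":1.7,"rx":0,"ry":0,"rz":0},{"grip":100,"tx":0,"ty":0,"tz":1.7,"rx":0,"ry":0,"rz":0},{"grip":100,"tx":0,"ty":0,"tz":1.7,"rx":0,"ry":0,"rz":0},{"grip":100,"tx":0,"ty":0,"tz":1.7,"rx":0,"ry":0,"rz":0},{"grip":100,"tx":0,"ty":0,"tz":1.5,"rx":0,"ry":0,"rz":0},{"grip":100,"tx":0,"ty":0,"tz":0,"rx":0,"ry":0,"rz":0},{"grip":100,"tx":0,"ty":0,"tz":0,"rx":0,"ry":0,"rz":0}]' 15; python3 go.py 452 -262.5 37
```

```text
time: 3.95
tool_pos: [450.5, -262.1, 28.2]
orientation: [-3.137, -0.115, 0.004]
force: [-0.3, -0.1, -0.1]
finger_gap: 91.8
t 3.95 tcp [ 450.5 -262.1   28.2] F [-0.3 -0.1 -0.1] gap 91.8 q7 0.27
 shift tool cm [ 0.14  0.05 -0.88]  turn [-0.002  0.003  0.003] yaw tool x 4.2
```

```bash
python3 -m jog '[{"grip":100,"tx":0.15,"ty":0,"tz":-0.8,"rx":-0.002,"ry":0.003,"rz":0},{"grip":100,"tx":0,"ty":0,"tz":0,"rx":0,"ry":0,"rz":0},{"grip":0,"tx":0,"ty":0,"tz":0,"rx":0,"ry":0,"rz":0},{"grip":0,"tx":0,"ty":0,"tz":0,"rx":0,"ry":0,"rz":0},{"grip":0,"tx":0,"ty":0,"tz":0,"rx":0,"ry":0,"rz":0},{"grip":0,"tx":0,"ty":0,"tz":0,"rx":0,"ry":0,"rz":0},{"grip":0,"tx":0,"ty":0,"tz":0,"rx":0,"ry":0,"rz":0},{"grip":0,"tx":0,"ty":0,"tz":0,"rx":0,"ry":0,"rz":0},{"grip":0,"tx":0,"ty":0,"tz":0,"rx":0,"ry":0,"rz":0},{"grip":0,"tx":0,"ty":0,"tz":0,"rx":0,"ry":0,"rz":0}]' 20; python3 go.py 452 -262.5 37
```

```text
time: 5.2
tool_pos: [453.2, -262.9, 38.8]
orientation: [3.137, 0.114, 0.006]
force: [-0.5, -0.7, 0.5]
finger_gap: 57.8
t 5.2 tcp [ 453.2 -262.9   38.8] F [-0.5 -0.7  0.5] gap 57.8 q7 0.27
 shift tool cm [-0.12 -0.05  0.18]  turn [ 0.003 -0.004  0.002] yaw tool x 4.2
```

```bash
python3 -m jog '[{"grip":0,"tx":0,"ty":0,"tz":-1,"rx":0,"ry":0,"rz":0},{"grip":0,"tx":0,"ty":0,"tz":-2,"rx":0,"ry":0,"rz":0},{"grip":0,"tx":0,"ty":0,"tz":-3,"rx":0,"ry":0,"rz":0},{"grip":0,"tx":0,"ty":0,"tz":-3,"rx":0,"ry":0,"rz":0},{"grip":0,"tx":0,"ty":0,"tz":-3,"rx":0,"ry":0,"rz":0},{"grip":0,"tx":0,"ty":-1,"tz":-3,"rx":0,"ry":0,"rz":0},{"grip":0,"tx":0.5,"ty":-2,"tz":-1.5,"rx":0,"ry":0,"rz":0},{"grip":0,"tx":0.5,"ty":-4,"tz":0,"rx":0,"ry":0,"rz":0},{"grip":0,"tx":0.5,"ty":-4,"tz":0,"rx":0,"ry":0,"rz":0},{"grip":0,"tx":0.5,"ty":-4,"tz":0,"rx":0,"ry":0,"rz":0}]' 20; python3 go.py 482.1 158.4 200
```

```text
time: 6.45
tool_pos: [459.0, -105.4, 209.2]
orientation: [-3.139, -0.108, 0.002]
force: [0.8, 0.6, -2.4]
finger_gap: 57.9
t 6.45 tcp [ 459.  -105.4  209.2] F [ 0.8  0.6 -2.4] gap 57.9 q7 0.1
 shift tool cm [  4.12 -26.16   0.95]  turn [-0.001  0.001 -0.002] yaw tool x 3.9
```

```bash
python3 -m jog '[{"grip":0,"tx":0.7,"ty":-4.2,"tz":0,"rx":0,"ry":0,"rz":0},{"grip":0,"tx":0.7,"ty":-4.2,"tz":0,"rx":0,"ry":0,"rz":0},{"grip":0,"tx":0.7,"ty":-4.2,"tz":0,"rx":0,"ry":0,"rz":0},{"grip":0,"tx":0.7,"ty":-4.2,"tz":0,"rx":0,"ry":0,"rz":0},{"grip":0,"tx":0.6,"ty":-3,"tz":0,"rx":0,"ry":0,"rz":0},{"grip":0,"tx":0.3,"ty":-2,"tz":0,"rx":0,"ry":0,"rz":0},{"grip":0,"tx":0,"ty":-1,"tz":0,"rx":0,"ry":0,"rz":0},{"grip":0,"tx":0,"ty":0,"tz":0,"rx":0,"ry":0,"rz":0},{"grip":0,"tx":0,"ty":0,"tz":0,"rx":0,"ry":0,"rz":0},{"grip":0,"tx":0,"ty":0,"tz":0,"rx":0,"ry":0,"rz":0}]' 20; python3 go.py 482.1 158.4 100
python3 - <<'E'
from plant import *
from h import *
s=get_state();p,d=snapshot("wrist")
cv2.imwrite("pics/w2.png",p[:,:,::-1])
p,d=snapshot("scene")
cv2.imwrite("pics/s2.png",p[:,:,::-1])
E
```

```text
time: 7.7
tool_pos: [471.6, 141.2, 206.8]
orientation: [-3.138, -0.128, 0.015]
force: [-1.2, -0.4, -1.5]
finger_gap: 58.0
t 7.7 tcp [471.6 141.2 206.8] F [-1.2 -0.4 -1.5] gap 58.0 q7 -0.47
 shift tool cm [ 1.29 -1.62 10.67]  turn [-0.001  0.009  0.011] yaw tool x 4.7
```

View pics/s2.png

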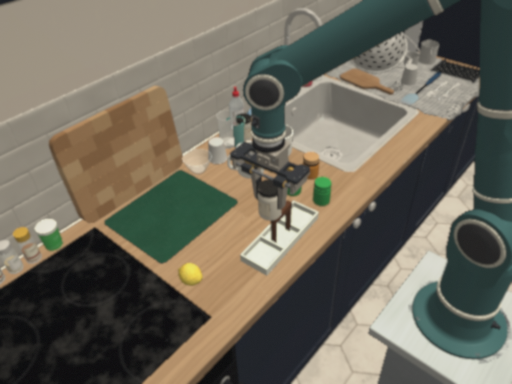

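View pics/w2.png

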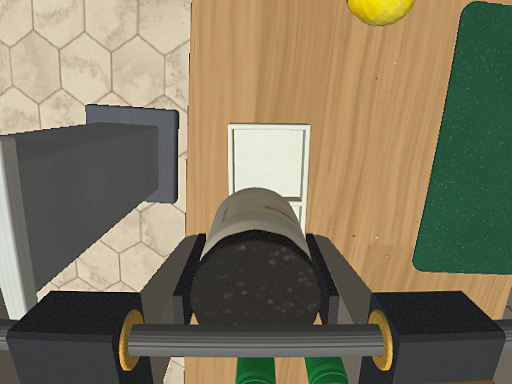

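The jar is held upright over the carrier, with compartment A ahead at (268,160) in the wrist view. I'll refine the carrier pose from this view and centre.

```bash
python3 -m jog '[{"grip":0,"tx":0.6,"ty":-0.8,"tz":0,"rx":0,"ry":0.005,"rz":0.01},{"grip":0,"tx":0.6,"ty":-0.7,"tz":0,"rx":0,"ry":0,"rz":0},{"grip":0,"tx":0,"ty":0,"tz":2,"rx":0,"ry":0,"rz":0},{"grip":0,"tx":0,"ty":0,"tz":2,"rx":0,"ry":0,"rz":0},{"grip":0,"tx":0,"ty":0,"tz":2,"rx":0,"ry":0,"rz":0},{"grip":0,"tx":0,"ty":0,"tz":2,"rx":0,"ry":0,"rz":0},{"grip":0,"tx":0,"ty":0,"tz":1,"rx":0,"ry":0,"rz":0},{"grip":0,"tx":0,"ty":0,"tz":0,"rx":0,"ry":0,"rz":0},{"grip":0,"tx":0,"ty":0,"tz":0,"rx":0,"ry":0,"rz":0},{"grip":0,"tx":0,"ty":0,"tz":0,"rx":0,"ry":0,"rz":0}]' 20; python3 go.py 482.1 158.4 49.5
python3 - <<'E'
from plant import *
from h import *
s=get_state();p,d=snapshot("wrist");ci=camera_info("wrist")
cv2.imwrite("pics/w3.png",p[:,:,::-1]);C=cloud(ci,d,**wpose(s,ci))
# rim points
m=(abs(C[:,:,2]-30)<6)&(abs(C[:,:,0]-485)<80)&(C[:,:,1]<260)&(C[:,:,1]>20)&(p.min(2)>150)
P=C[m];th=np.radians(4.05);ex=np.array([np.cos(th),np.sin(th)]);ey=np.array([-np.sin(th),np.cos(th)])
q=np.c_[(P[:,:2]-[488.3,71.1])@ex,(P[:,:2]-[488.3,71.1])@ey]
print(m.sum(),P[:,2].mean(),q.min(0),q.max(0),[np.percentile(q,k,axis=0).round(1) for k in(1,99)])
sel=q[:,1]<127
for lo in range(60,126,10):
    b=q[(q[:,1]>lo)&(q[:,1]<lo+10)];  print(lo,len(b),b[b[:,0]<0,0].mean().round(1) if (b[:,0]<0).any() else '',b[b[:,0]>0,0].mean().round(1) if (b[:,0]>0).any() else '')
E
```

```text
time: 9.05
tool_pos: [487.8, 162.3, 116.1]
orientation: [-3.135, -0.11, -0.003]
force: [-0.1, 0.2, -2.0]
finger_gap: 58.2
t 9.05 tcp [487.8 162.3 116.1] F [-0.1  0.2 -2. ] gap 58.2 q7 -0.62
 shift tool cm [-0.61  0.38  6.65]  turn [-0.004 -0.002 -0.   ] yaw tool x 4.0
1402 30.19810402782035 [-45.33608581  65.03497496] [ 43.93629753 131.91540195] [array([-45. ,  67.6]), array([ 43.6, 131.7])]
60 30 -42.5 
70 76 -42.5 43.0
80 127 -42.5 41.3
90 133 -42.7 41.1
100 133 -42.7 41.3
110 140 -42.5 41.0
120 488 -27.1 25.8
```

View pics/w3.png

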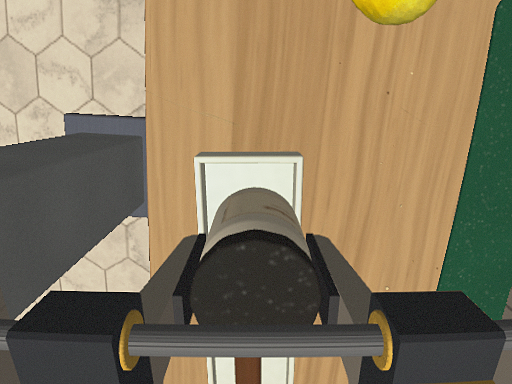

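The compartment is in the expected place (rim at wrist (195–302,155)), within 1 mm. I'll centre and lower.

```bash
python3 -m jog '[{"grip":0,"tx":-0.35,"ty":0.25,"tz":0,"rx":-0.004,"ry":0,"rz":0},{"grip":0,"tx":-0.2,"ty":0.15,"tz":0,"rx":0,"ry":0,"rz":0},{"grip":0,"tx":0,"ty":0,"tz":1,"rx":0,"ry":0,"rz":0},{"grip":0,"tx":0,"ty":0,"tz":1,"rx":0,"ry":0,"rz":0},{"grip":0,"tx":0,"ty":0,"tz":1,"rx":0,"ry":0,"rz":0},{"grip":0,"tx":0,"ty":0,"tz":0.8,"rx":0,"ry":0,"rz":0},{"grip":0,"tx":0,"ty":0,"tz":0.4,"rx":0,"ry":0,"rz":0},{"grip":0,"tx":0,"ty":0,"tz":0,"rx":0,"ry":0,"rz":0},{"grip":0,"tx":0,"ty":0,"tz":0,"rx":0,"ry":0,"rz":0},{"grip":0,"tx":0,"ty":0,"tz":0,"rx":0,"ry":0,"rz":0}]' 20; python3 go.py 481.5 157.5 49.5
```

```text
time: 10.35
tool_pos: [482.7, 157.6, 71.4]
orientation: [-3.14, -0.11, -0.004]
force: [0.0, 0.4, -2.7]
finger_gap: 58.0
t 10.35 tcp [482.7 157.6  71.4] F [ 0.   0.4 -2.7] gap 58.0 q7 -0.67
 shift tool cm [-0.12 -0.    2.19]  turn [-0.    -0.003 -0.001] yaw tool x 4.0
```

```bash
python3 -m jog '[{"grip":0,"tx":-0.1,"ty":0,"tz":0.6,"rx":0,"ry":-0.003,"rz":0},{"grip":0,"tx":0,"ty":0,"tz":0.5,"rx":0,"ry":0,"rz":0},{"grip":0,"tx":0,"ty":0,"tz":0.3,"rx":0,"ry":0,"rz":0},{"grip":0,"tx":0,"ty":0,"tz":0.3,"rx":0,"ry":0,"rz":0},{"grip":0,"tx":0,"ty":0,"tz":0.1,"rx":0,"ry":0,"rz":0},{"grip":0,"tx":0,"ty":0,"tz":0,"rx":0,"ry":0,"rz":0},{"grip":0,"tx":0,"ty":0,"tz":0,"rx":0,"ry":0,"rz":0},{"grip":0,"tx":0,"ty":0,"tz":0,"rx":0,"ry":0,"rz":0},{"grip":0,"tx":0,"ty":0,"tz":0,"rx":0,"ry":0,"rz":0},{"grip":0,"tx":0,"ty":0,"tz":0,"rx":0,"ry":0,"rz":0}]' 20; python3 go.py 481.5 157.5 49
```

```text
time: 11.6
tool_pos: [482.1, 157.6, 52.6]
orientation: [-3.139, -0.11, -0.001]
force: [-0.7, 0.0, -2.3]
finger_gap: 57.9
t 11.6 tcp [482.1 157.6  52.6] F [-0.7  0.  -2.3] gap 57.9 q7 -0.69
 shift tool cm [-0.06  0.    0.36]  turn [-0.    -0.001 -0.001] yaw tool x 4.0
```

```bash
python3 -m jog '[{"grip":0,"tx":0,"ty":0,"tz":0.12,"rx":0,"ry":0,"rz":0},{"grip":0,"tx":0,"ty":0,"tz":0.1,"rx":0,"ry":0,"rz":0},{"grip":0,"tx":0,"ty":0,"tz":0.1,"rx":0,"ry":0,"rz":0},{"grip":0,"tx":0,"ty":0,"tz":0.1,"rx":0,"ry":0,"rz":0},{"grip":0,"tx":0,"ty":0,"tz":0,"rx":0,"ry":0,"rz":0},{"grip":0,"tx":0,"ty":0,"tz":0,"rx":0,"ry":0,"rz":0},{"grip":0,"tx":0,"ty":0,"tz":0,"rx":0,"ry":0,"rz":0},{"grip":0,"tx":0,"ty":0,"tz":0,"rx":0,"ry":0,"rz":0},{"grip":0,"tx":0,"ty":0,"tz":0,"rx":0,"ry":0,"rz":0},{"grip":0,"tx":0,"ty":0,"tz":0,"rx":0,"ry":0,"rz":0}]' 20; python3 go.py 481.5 157.5 49
```

```text
time: 12.85
tool_pos: [482.2, 157.7, 48.9]
orientation: [3.139, 0.11, 0.002]
force: [-0.7, -0.7, -0.1]
finger_gap: 57.8
t 12.85 tcp [482.2 157.7  48.9] F [-0.7 -0.7 -0.1] gap 57.8 q7 -0.7
 shift tool cm [-0.07  0.02 -0.01]  turn [ 0.    -0.001 -0.001] yaw tool x 4.0
```

The jar weight is now on the floor of the compartment. Open, then rise.

```bash
python3 -m jog '[{"grip":85,"tx":0,"ty":0,"tz":0,"rx":0,"ry":0,"rz":0},{"grip":100,"tx":0,"ty":0,"tz":0,"rx":0,"ry":0,"rz":0},{"grip":100,"tx":0,"ty":0,"tz":0,"rx":0,"ry":0,"rz":0},{"grip":100,"tx":0,"ty":0,"tz":0,"rx":0,"ry":0,"rz":0},{"grip":100,"tx":0,"ty":0,"tz":0,"rx":0,"ry":0,"rz":0},{"grip":100,"tx":0,"ty":0,"tz":-1.5,"rx":0,"ry":0,"rz":0},{"grip":100,"tx":0,"ty":0,"tz":-3,"rx":0,"ry":0,"rz":0},{"grip":100,"tx":0,"ty":0,"tz":-4,"rx":0,"ry":0,"rz":0},{"grip":100,"tx":0,"ty":0,"tz":-4,"rx":0,"ry":0,"rz":0},{"grip":100,"tx":0,"ty":0,"tz":-2,"rx":0,"ry":0,"rz":0}]' 20; python3 go.py 592.5 -218 180
python3 - <<'E'
from plant import *
from h import *
p,d=snapshot("scene")
cv2.imwrite("pics/s4.png",cv2.resize(p[90:300,180:400],None,fx=2.5,fy=2.5)[:,:,::-1])
E
```

```text
time: 14.1
tool_pos: [481.6, 158.5, 201.0]
orientation: [-3.139, -0.113, -0.002]
force: [-0.2, 0.6, -0.3]
finger_gap: 91.9
t 14.1 tcp [481.6 158.5 201. ] F [-0.2  0.6 -0.3] gap 91.9 q7 -0.53
 shift tool cm [ 8.36 38.35  2.09]  turn [-0.001 -0.001  0.001] yaw tool x 4.1
```

View pics/s4.png

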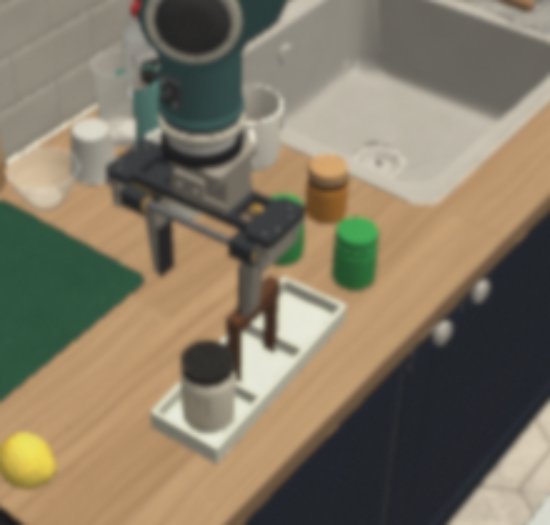

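The glass jar stands upright in the near-left compartment (crop (207,385)). Now on to the amber jar.

```bash
python3 -m jog '[{"grip":100,"tx":0.6,"ty":3,"tz":0,"rx":0,"ry":0,"rz":0},{"grip":100,"tx":1.1,"ty":5,"tz":0,"rx":0,"ry":0,"rz":0},{"grip":100,"tx":1.1,"ty":5,"tz":0,"rx":0,"ry":0,"rz":0},{"grip":100,"tx":1.1,"ty":5,"tz":0,"rx":0,"ry":0,"rz":0},{"grip":100,"tx":1.1,"ty":5,"tz":0,"rx":0,"ry":0,"rz":0},{"grip":100,"tx":1.1,"ty":5,"tz":0,"rx":0,"ry":0,"rz":0},{"grip":100,"tx":1,"ty":4,"tz":0.3,"rx":0,"ry":0,"rz":0},{"grip":100,"tx":0.6,"ty":2,"tz":0.3,"rx":0,"ry":0,"rz":0},{"grip":100,"tx":0,"ty":0,"tz":0,"rx":0,"ry":0,"rz":0},{"grip":100,"tx":0,"ty":0,"tz":0,"rx":0,"ry":0,"rz":0}]' 20; python3 go.py 592.5 -218 130
```

```text
time: 15.4
tool_pos: [587.1, -179.2, 199.9]
orientation: [-3.135, -0.126, -0.014]
force: [-0.1, 0.5, -0.6]
finger_gap: 91.8
t 15.4 tcp [ 587.1 -179.2  199.9] F [-0.1  0.5 -0.6] gap 91.8 q7 0.12
 shift tool cm [0.16 3.94 6.98]  turn [-0.004 -0.009  0.009] yaw tool x 4.6
```

```bash
python3 -m jog '[{"grip":100,"tx":0.1,"ty":1.8,"tz":0,"rx":-0.004,"ry":-0.009,"rz":0.009},{"grip":100,"tx":0.1,"ty":1.4,"tz":0,"rx":0,"ry":0,"rz":0},{"grip":100,"tx":0,"ty":0.4,"tz":1,"rx":0,"ry":0,"rz":0},{"grip":100,"tx":0,"ty":0,"tz":1.5,"rx":0,"ry":0,"rz":0},{"grip":100,"tx":0,"ty":0,"tz":1.5,"rx":0,"ry":0,"rz":0},{"grip":100,"tx":0,"ty":0,"tz":1,"rx":0,"ry":0,"rz":0},{"grip":100,"tx":0,"ty":0,"tz":0,"rx":0,"ry":0,"rz":0},{"grip":100,"tx":0,"ty":0,"tz":0,"rx":0,"ry":0,"rz":0},{"grip":100,"tx":0,"ty":0,"tz":0,"rx":0,"ry":0,"rz":0},{"grip":100,"tx":0,"ty":0,"tz":0,"rx":0,"ry":0,"rz":0}]' 20; python3 go.py 592.5 -218 37
python3 - <<'E'
from plant import *
from h import *
s=get_state();p,d=snapshot("wrist");ci=camera_info("wrist")
cv2.imwrite("pics/w5.png",p[:,:,::-1])
C=cloud(ci,d,**wpose(s,ci));z=C[:,:,2]
c,h=(592,-218),81
m=(abs(z-h)<8)&(np.hypot(C[:,:,0]-c[0],C[:,:,1]-c[1])<45)
P=C[m];print(m.sum(),P.mean(0).round(1),[np.round(a,1) for a in cv2.minEnclosingCircle(P[:,:2].astype(np.float32))])
E
```

```text
time: 16.65
tool_pos: [592.1, -212.8, 146.6]
orientation: [-3.139, -0.12, 0.001]
force: [0.1, 0.1, -0.7]
finger_gap: 92.2
t 16.65 tcp [ 592.1 -212.8  146.6] F [ 0.1  0.1 -0.7] gap 92.2 q7 0.13
 shift tool cm [ 0.    0.52 10.96]  turn [-0.     0.001  0.006] yaw tool x 4.4
3122 [ 593.2 -216.8   80.4] [array([ 593.3, -218.6]), np.float64(25.9)]
```

View pics/w5.png

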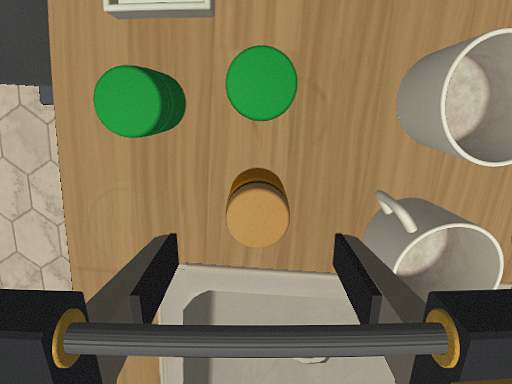

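The wrist view shows the amber jar at (257,210) between the jaws, greens at (128,100) and (262,82). Mug B at (435,250) is about 40 mm beyond the right finger, so there is room to descend.

```bash
python3 -m jog '[{"grip":100,"tx":0.1,"ty":0.4,"tz":0,"rx":0,"ry":0,"rz":0.005},{"grip":100,"tx":0,"ty":0.1,"tz":1.2,"rx":0,"ry":0,"rz":0},{"grip":100,"tx":0,"ty":0,"tz":1.6,"rx":0,"ry":0,"rz":0},{"grip":100,"tx":0,"ty":0,"tz":1.7,"rx":0,"ry":0,"rz":0},{"grip":100,"tx":0,"ty":0,"tz":1.7,"rx":0,"ry":0,"rz":0},{"grip":100,"tx":0,"ty":0,"tz":1.5,"rx":0,"ry":0,"rz":0},{"grip":100,"tx":0,"ty":0,"tz":1.2,"rx":0,"ry":0,"rz":0},{"grip":100,"tx":0,"ty":0,"tz":0.5,"rx":0,"ry":0,"rz":0},{"grip":100,"tx":0,"ty":0,"tz":0,"rx":0,"ry":0,"rz":0},{"grip":100,"tx":0,"ty":0,"tz":0,"rx":0,"ry":0,"rz":0}]' 20; python3 go.py 593 -218 37
```

```text
time: 17.95
tool_pos: [593.0, -217.9, 44.9]
orientation: [-3.139, -0.112, 0.003]
force: [0.8, -0.2, -0.3]
finger_gap: 92.2
t 17.95 tcp [ 593.  -217.9   44.9] F [ 0.8 -0.2 -0.3] gap 92.2 q7 0.08
 shift tool cm [0.   0.01 0.79]  turn [-0.001  0.002  0.001] yaw tool x 4.1
```

```bash
python3 -m jog '[{"grip":100,"tx":0,"ty":0,"tz":0.6,"rx":0,"ry":0,"rz":0},{"grip":100,"tx":0,"ty":0,"tz":0,"rx":0,"ry":0,"rz":0},{"grip":0,"tx":0,"ty":0,"tz":0,"rx":0,"ry":0,"rz":0},{"grip":0,"tx":0,"ty":0,"tz":0,"rx":0,"ry":0,"rz":0},{"grip":0,"tx":0,"ty":0,"tz":0,"rx":0,"ry":0,"rz":0},{"grip":0,"tx":0,"ty":0,"tz":0,"rx":0,"ry":0,"rz":0},{"grip":0,"tx":0,"ty":0,"tz":0,"rx":0,"ry":0,"rz":0},{"grip":0,"tx":0,"ty":0,"tz":0,"rx":0,"ry":0,"rz":0},{"grip":0,"tx":0,"ty":0,"tz":0,"rx":0,"ry":0,"rz":0},{"grip":0,"tx":0,"ty":0,"tz":0,"rx":0,"ry":0,"rz":0}]' 20; python3 go.py 593 -218 200
```

```text
time: 19.2
tool_pos: [594.0, -218.3, 40.0]
orientation: [3.14, 0.112, 0.001]
force: [0.9, 0.4, 0.7]
finger_gap: 54.5
t 19.2 tcp [ 594.  -218.3   40. ] F [0.9 0.4 0.7] gap 54.5 q7 0.08
 shift tool cm [ -0.09  -0.03 -16.  ]  turn [ 0. -0.  0.] yaw tool x 4.1
```

```bash
python3 -m jog '[{"grip":0,"tx":0,"ty":0,"tz":-1,"rx":0,"ry":0,"rz":0},{"grip":0,"tx":0,"ty":0,"tz":-2,"rx":0,"ry":0,"rz":0},{"grip":0,"tx":0,"ty":0,"tz":-3,"rx":0,"ry":0,"rz":0},{"grip":0,"tx":0,"ty":0,"tz":-3,"rx":0,"ry":0,"rz":0},{"grip":0,"tx":0,"ty":0,"tz":-3,"rx":0,"ry":0,"rz":0},{"grip":0,"tx":0,"ty":-0.5,"tz":-2,"rx":0,"ry":0,"rz":0},{"grip":0,"tx":-1,"ty":-2,"tz":-1,"rx":0,"ry":0,"rz":0},{"grip":0,"tx":-1.5,"ty":-3,"tz":0,"rx":0,"ry":0,"rz":0},{"grip":0,"tx":-1.5,"ty":-3,"tz":0,"rx":0,"ry":0,"rz":0},{"grip":0,"tx":-1.5,"ty":-3,"tz":0,"rx":0,"ry":0,"rz":0}]' 20; python3 go.py 494 -17 200
```

```text
time: 20.45
tool_pos: [529.3, -104.7, 202.6]
orientation: [3.138, 0.107, 0.006]
force: [0.6, 0.6, -2.3]
finger_gap: 54.6
t 20.45 tcp [ 529.3 -104.7  202.6] F [ 0.6  0.6 -2.3] gap 54.6 q7 0.01
 shift tool cm [-2.92 -9.    0.23]  turn [ 0.002 -0.004 -0.002] yaw tool x 3.9
```

```bash
python3 -m jog '[{"grip":0,"tx":-0.8,"ty":-2.5,"tz":0,"rx":0,"ry":0,"rz":0},{"grip":0,"tx":-0.6,"ty":-2,"tz":0,"rx":0,"ry":0,"rz":0},{"grip":0,"tx":-0.4,"ty":-1.5,"tz":0,"rx":0,"ry":0,"rz":0},{"grip":0,"tx":-0.2,"ty":-1,"tz":0.5,"rx":0,"ry":0,"rz":0},{"grip":0,"tx":0,"ty":-0.5,"tz":1.5,"rx":0,"ry":0,"rz":0},{"grip":0,"tx":0,"ty":0,"tz":1.5,"rx":0,"ry":0,"rz":0},{"grip":0,"tx":0,"ty":0,"tz":1.5,"rx":0,"ry":0,"rz":0},{"grip":0,"tx":0,"ty":0,"tz":0.5,"rx":0,"ry":0,"rz":0},{"grip":0,"tx":0,"ty":0,"tz":0,"rx":0,"ry":0,"rz":0},{"grip":0,"tx":0,"ty":0,"tz":0,"rx":0,"ry":0,"rz":0}]' 20; python3 go.py 494 -17 50
python3 - <<'E'
from plant import *
from h import *
p,d=snapshot("wrist")
cv2.imwrite("pics/w6.png",p[:,:,::-1])
E
```

```text
time: 21.7
tool_pos: [502.1, -27.7, 143.7]
orientation: [3.137, 0.108, 0.003]
force: [-0.7, 0.9, -1.7]
finger_gap: 54.4
t 21.7 tcp [502.1 -27.7 143.7] F [-0.7  0.9 -1.7] gap 54.4 q7 -0.19
 shift tool cm [-0.75 -1.15  9.36]  turn [ 0.002 -0.002 -0.002] yaw tool x 4.0
```

View pics/w6.png

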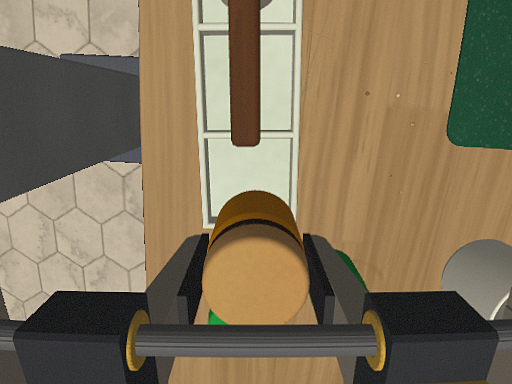

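The amber jar is held just short of compartment B (which spans wrist (205–297,135–228)), with the handle at (244,70). Correct and lower.

```bash
python3 -m jog '[{"grip":0,"tx":-0.4,"ty":-0.6,"tz":0,"rx":0,"ry":0,"rz":0},{"grip":0,"tx":-0.3,"ty":-0.5,"tz":0,"rx":0,"ry":0,"rz":0},{"grip":0,"tx":0,"ty":0,"tz":1.5,"rx":0,"ry":0,"rz":0},{"grip":0,"tx":0,"ty":0,"tz":1.5,"rx":0,"ry":0,"rz":0},{"grip":0,"tx":0,"ty":0,"tz":1.2,"rx":0,"ry":0,"rz":0},{"grip":0,"tx":0,"ty":0,"tz":1.2,"rx":0,"ry":0,"rz":0},{"grip":0,"tx":0,"ty":0,"tz":0.7,"rx":0,"ry":0,"rz":0},{"grip":0,"tx":0,"ty":0,"tz":0,"rx":0,"ry":0,"rz":0},{"grip":0,"tx":0,"ty":0,"tz":0,"rx":0,"ry":0,"rz":0},{"grip":0,"tx":0,"ty":0,"tz":0,"rx":0,"ry":0,"rz":0}]' 20; python3 go.py 494 -17 50
python3 - <<'E'
from plant import *
from h import *
p,d=snapshot("scene")
cv2.imwrite("pics/s7.png",cv2.resize(p[90:300,180:400],None,fx=2.5,fy=2.5)[:,:,::-1])
p,d=snapshot("wrist")
cv2.imwrite("pics/w7.png",p[:,:,::-1])
E
```

```text
time: 23.0
tool_pos: [494.5, -16.7, 78.7]
orientation: [3.137, 0.108, 0.005]
force: [0.5, -0.5, -2.5]
finger_gap: 54.3
t 23.0 tcp [494.5 -16.7  78.7] F [ 0.5 -0.5 -2.5] gap 54.3 q7 -0.29
 shift tool cm [-0.06  0.02  2.87]  turn [ 0.003 -0.003 -0.002] yaw tool x 4.0
```

View pics/s7.png

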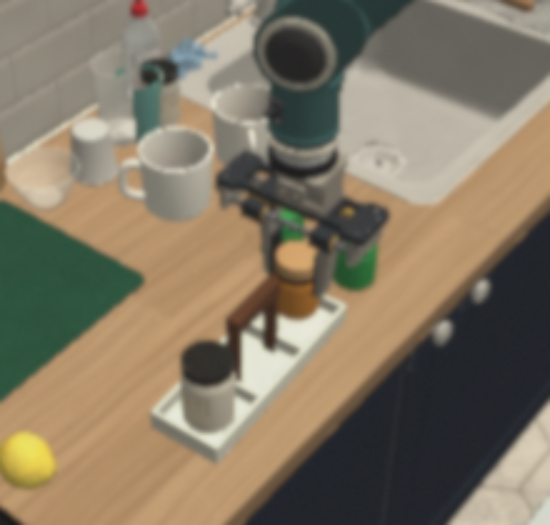

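View pics/w7.png

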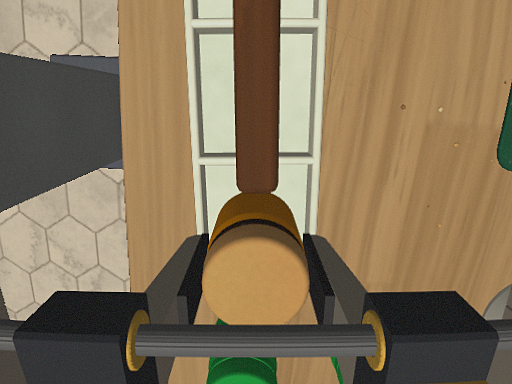

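Both views show the amber jar above the right compartment, centred between its walls. Continue to the floor.

```bash
python3 -m jog '[{"grip":0,"tx":-0.05,"ty":0,"tz":0.7,"rx":0,"ry":0,"rz":0},{"grip":0,"tx":0,"ty":0,"tz":0.6,"rx":0,"ry":0,"rz":0},{"grip":0,"tx":0,"ty":0,"tz":0.5,"rx":0,"ry":0,"rz":0},{"grip":0,"tx":0,"ty":0,"tz":0.3,"rx":0,"ry":0,"rz":0},{"grip":0,"tx":0,"ty":0,"tz":0.2,"rx":0,"ry":0,"rz":0},{"grip":0,"tx":0,"ty":0,"tz":0.1,"rx":0,"ry":0,"rz":0},{"grip":0,"tx":0,"ty":0,"tz":0.1,"rx":0,"ry":0,"rz":0},{"grip":0,"tx":0,"ty":0,"tz":0,"rx":0,"ry":0,"rz":0},{"grip":0,"tx":0,"ty":0,"tz":0,"rx":0,"ry":0,"rz":0},{"grip":0,"tx":0,"ty":0,"tz":0,"rx":0,"ry":0,"rz":0}]' 20; python3 go.py 494 -17 50
```

```text
time: 24.35
tool_pos: [494.5, -16.9, 52.4]
orientation: [3.137, 0.108, 0.007]
force: [0.7, -0.5, -3.0]
finger_gap: 54.4
t 24.35 tcp [494.5 -16.9  52.4] F [ 0.7 -0.5 -3. ] gap 54.4 q7 -0.32
 shift tool cm [-0.05  0.    0.24]  turn [ 0.003 -0.004 -0.002] yaw tool x 3.9
```

```bash
python3 -m jog '[{"grip":0,"tx":0,"ty":0,"tz":0.1,"rx":0.003,"ry":-0.004,"rz":0},{"grip":0,"tx":0,"ty":0,"tz":0.1,"rx":0,"ry":0,"rz":0},{"grip":0,"tx":0,"ty":0,"tz":0.1,"rx":0,"ry":0,"rz":0},{"grip":0,"tx":0,"ty":0,"tz":0,"rx":0,"ry":0,"rz":0},{"grip":0,"tx":0,"ty":0,"tz":0,"rx":0,"ry":0,"rz":0},{"grip":0,"tx":0,"ty":0,"tz":0,"rx":0,"ry":0,"rz":0},{"grip":0,"tx":0,"ty":0,"tz":0,"rx":0,"ry":0,"rz":0},{"grip":0,"tx":0,"ty":0,"tz":0,"rx":0,"ry":0,"rz":0},{"grip":0,"tx":0,"ty":0,"tz":0,"rx":0,"ry":0,"rz":0},{"grip":0,"tx":0,"ty":0,"tz":0,"rx":0,"ry":0,"rz":0}]' 20; python3 go.py 494 -17 50; python3 go.py 494 -17 50|head -1
```

```text
time: 25.6
tool_pos: [494.6, -17.0, 49.9]
orientation: [3.139, 0.108, -0.0]
force: [0.2, -0.7, 0.4]
finger_gap: 54.8
t 25.6 tcp [494.6 -17.   49.9] F [ 0.2 -0.7  0.4] gap 54.8 q7 -0.32
 shift tool cm [-0.06 -0.   -0.01]  turn [ 0.     0.    -0.002] yaw tool x 3.9
t 25.6 tcp [494.6 -17.   49.9] F [ 0.2 -0.7  0.4] gap 54.8 q7 -0.32
```

On the floor. Release and rise.

```bash
python3 -m jog '[{"grip":85,"tx":0,"ty":0,"tz":0,"rx":0,"ry":0,"rz":0},{"grip":100,"tx":0,"ty":0,"tz":0,"rx":0,"ry":0,"rz":0},{"grip":100,"tx":0,"ty":0,"tz":0,"rx":0,"ry":0,"rz":0},{"grip":100,"tx":0,"ty":0,"tz":0,"rx":0,"ry":0,"rz":0},{"grip":100,"tx":0,"ty":0,"tz":0,"rx":0,"ry":0,"rz":0},{"grip":100,"tx":0,"ty":0,"tz":-1.5,"rx":0,"ry":0,"rz":0},{"grip":100,"tx":0,"ty":0,"tz":-3,"rx":0,"ry":0,"rz":0},{"grip":100,"tx":0,"ty":0,"tz":-4,"rx":0,"ry":0,"rz":0},{"grip":100,"tx":0,"ty":0,"tz":-3,"rx":0,"ry":0,"rz":0},{"grip":100,"tx":0,"ty":0,"tz":-1,"rx":0,"ry":0,"rz":0}]' 20; python3 go.py 488 70.5 180
python3 - <<'E'
from plant import *
from h import *
s=get_state();p,d=snapshot("wrist");ci=camera_info("wrist")
cv2.imwrite("pics/w8.png",p[:,:,::-1])
C=cloud(ci,d,**wpose(s,ci));z=C[:,:,2]
m=(abs(z-118)<7)&(abs(C[:,:,0]-488)<40)&(abs(C[:,:,1]-71)<60)&(d>0)
P=C[m]; r=cv2.minAreaRect(P[:,:2].astype(np.float32));print("handle",m.sum(),P.mean(0).round(1),np.round(r[0],1),np.round(r[1],1),r[2])
p,d=snapshot("top");C=cloud(camera_info("top"),d);z=C[:,:,2]
cv2.imwrite("pics/t8.png",cv2.resize(p[100:270,140:380],None,fx=3,fy=3)[:,:,::-1])
p,d=snapshot("scene")
cv2.imwrite("pics/s8.png",cv2.resize(p[90:300,180:400],None,fx=2.5,fy=2.5)[:,:,::-1])
E
```

```text
time: 26.85
tool_pos: [495.0, -16.2, 181.7]
orientation: [3.14, 0.11, 0.003]
force: [0.6, -0.3, -1.1]
finger_gap: 92.2
t 26.85 tcp [495.  -16.2 181.7] F [ 0.6 -0.3 -1.1] gap 92.2 q7 -0.17
 shift tool cm [-0.09 -8.7   0.17]  turn [ 0.    -0.002 -0.001] yaw tool x 4.0
handle 3173 [488.1  72.7 119.8] [488.2  70.6] [18.2 85.7] 4.270242691040039
```

View pics/s8.png

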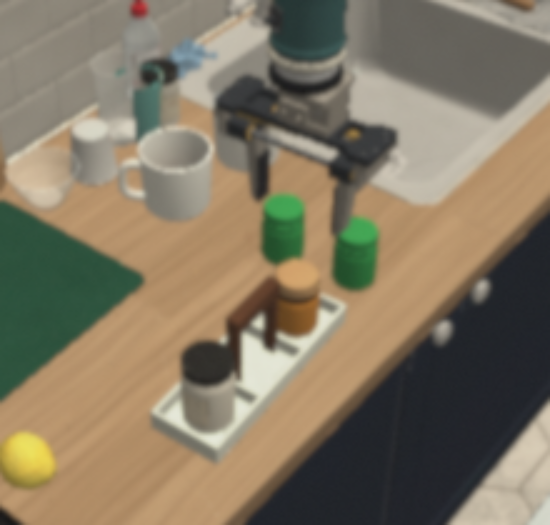

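View pics/w8.png

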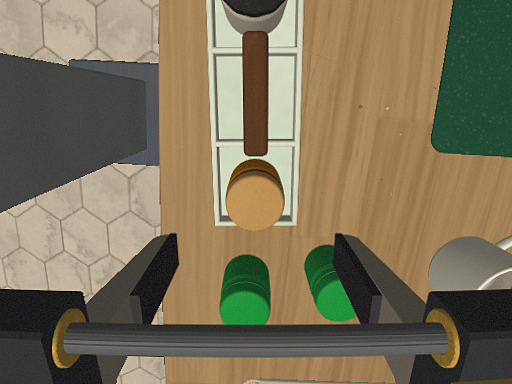

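Both jars are upright and free, the amber one at wrist (255,195), and the handle at (256,95) measures (488.2, 70.6) mm, yaw 4.2°. Move above the handle.

```bash
python3 -m jog '[{"grip":100,"tx":0,"ty":-2.5,"tz":0,"rx":0,"ry":0,"rz":0},{"grip":100,"tx":0,"ty":-2.5,"tz":0,"rx":0,"ry":0,"rz":0},{"grip":100,"tx":-0.1,"ty":-2,"tz":0,"rx":0,"ry":0,"rz":0},{"grip":100,"tx":0,"ty":-1,"tz":0,"rx":0,"ry":0,"rz":0},{"grip":100,"tx":0,"ty":-0.4,"tz":0,"rx":0,"ry":0,"rz":0},{"grip":100,"tx":0,"ty":0,"tz":0.5,"rx":0,"ry":0,"rz":0},{"grip":100,"tx":0,"ty":0,"tz":1,"rx":0,"ry":0,"rz":0},{"grip":100,"tx":0,"ty":0,"tz":0.5,"rx":0,"ry":0,"rz":0},{"grip":100,"tx":0,"ty":0,"tz":0,"rx":0,"ry":0,"rz":0},{"grip":100,"tx":0,"ty":0,"tz":0,"rx":0,"ry":0,"rz":0}]' 20; python3 go.py 488.2 70.6 89
```

```text
time: 28.25
tool_pos: [482.2, 65.6, 150.2]
orientation: [-3.14, -0.102, 0.025]
force: [-0.4, -0.5, -0.1]
finger_gap: 91.9
t 28.25 tcp [482.2  65.6 150.2] F [-0.4 -0.5 -0.1] gap 91.9 q7 -0.38
 shift tool cm [ 0.73 -0.45  6.11]  turn [-0.001  0.016 -0.006] yaw tool x 3.7
```

```bash
python3 -m jog '[{"grip":100,"tx":0.35,"ty":-0.25,"tz":0,"rx":0,"ry":0.014,"rz":-0.007},{"grip":100,"tx":0.2,"ty":-0.2,"tz":0,"rx":0,"ry":0,"rz":0},{"grip":100,"tx":0,"ty":0,"tz":0.8,"rx":0,"ry":0,"rz":0},{"grip":100,"tx":0,"ty":0,"tz":1,"rx":0,"ry":0,"rz":0},{"grip":100,"tx":0,"ty":0,"tz":1,"rx":0,"ry":0,"rz":0},{"grip":100,"tx":0,"ty":0,"tz":1,"rx":0,"ry":0,"rz":0},{"grip":100,"tx":0,"ty":0,"tz":0.6,"rx":0,"ry":0,"rz":0},{"grip":100,"tx":0,"ty":0,"tz":0,"rx":0,"ry":0,"rz":0},{"grip":100,"tx":0,"ty":0,"tz":0,"rx":0,"ry":0,"rz":0},{"grip":100,"tx":0,"ty":0,"tz":0,"rx":0,"ry":0,"rz":0}]' 20; python3 go.py 488.2 70.6 89 4.2
```

```text
time: 29.5
tool_pos: [487.8, 71.0, 103.0]
orientation: [-3.139, -0.114, 0.002]
force: [0.0, -0.4, 0.5]
finger_gap: 91.9
t 29.5 tcp [487.8  71.  103. ] F [ 0.  -0.4  0.5] gap 91.9 q7 -0.45
 shift tool cm [0.04 0.04 1.4 ]  turn [-0.001  0.001 -0.001] yaw tool x 4.2
```

```bash
python3 -m jog '[{"grip":100,"tx":0,"ty":0.04,"tz":0.8,"rx":0,"ry":0,"rz":0},{"grip":100,"tx":0,"ty":0,"tz":0.4,"rx":0,"ry":0,"rz":0},{"grip":100,"tx":0,"ty":0,"tz":0,"rx":0,"ry":0,"rz":0},{"grip":40,"tx":0,"ty":0,"tz":0,"rx":0,"ry":0,"rz":0},{"grip":30,"tx":0,"ty":0,"tz":0,"rx":0,"ry":0,"rz":0},{"grip":30,"tx":0,"ty":0,"tz":0,"rx":0,"ry":0,"rz":0},{"grip":30,"tx":0,"ty":0,"tz":0,"rx":0,"ry":0,"rz":0},{"grip":30,"tx":0,"ty":0,"tz":0,"rx":0,"ry":0,"rz":0},{"grip":30,"tx":0,"ty":0,"tz":0,"rx":0,"ry":0,"rz":0},{"grip":30,"tx":0,"ty":0,"tz":0,"rx":0,"ry":0,"rz":0}]' 20; python3 go.py 488.2 70.6 89 4.2
```

```text
time: 30.75
tool_pos: [488.3, 70.5, 90.8]
orientation: [-3.139, -0.113, -0.0]
force: [0.7, 0.1, 0.3]
finger_gap: 27.8
t 30.75 tcp [488.3  70.5  90.8] F [0.7 0.1 0.3] gap 27.8 q7 -0.46
 shift tool cm [-0.01 -0.01  0.18]  turn [-0.001 -0.    -0.001] yaw tool x 4.1
```

Run:
```python
from plant import *
from h import *
p,d=snapshot("wrist");cv2.imwrite("pics/w9.png",p[:,:,::-1])
```

```text
(no output)
```

View pics/w9.png

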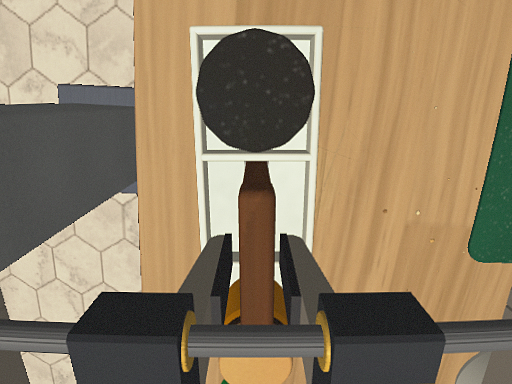

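The fingers straddle the bar centrally (bar at (256,250)), and the glass jar is at (256,90). Close.

```bash
python3 -m jog '[{"grip":24,"tx":0,"ty":0,"tz":0.15,"rx":0,"ry":0,"rz":0},{"grip":20,"tx":0,"ty":0,"tz":0,"rx":0,"ry":0,"rz":0},{"grip":10,"tx":0,"ty":0,"tz":0,"rx":0,"ry":0,"rz":0},{"grip":0,"tx":0,"ty":0,"tz":0,"rx":0,"ry":0,"rz":0},{"grip":0,"tx":0,"ty":0,"tz":0,"rx":0,"ry":0,"rz":0},{"grip":0,"tx":0,"ty":0,"tz":0,"rx":0,"ry":0,"rz":0},{"grip":0,"tx":0,"ty":0,"tz":0,"rx":0,"ry":0,"rz":0},{"grip":0,"tx":0,"ty":0,"tz":0,"rx":0,"ry":0,"rz":0},{"grip":0,"tx":0,"ty":0,"tz":0,"rx":0,"ry":0,"rz":0},{"grip":0,"tx":0,"ty":0,"tz":0,"rx":0,"ry":0,"rz":0}]' 45; python3 go.py 488.2 70.6 189 4.2
```

```text
time: 32.05
tool_pos: [489.0, 70.5, 89.3]
orientation: [-3.138, -0.113, -0.002]
force: [1.2, 0.5, -1.6]
finger_gap: 17.8
t 32.05 tcp [489.   70.5  89.3] F [ 1.2  0.5 -1.6] gap 17.8 q7 -0.46
 shift tool cm [-0.06 -0.02 -9.97]  turn [-0.001 -0.002 -0.001] yaw tool x 4.1
```

Gripped at 17.8 mm. Lift gently, 10 cm in total.

```bash
python3 -m jog '[{"grip":0,"tx":0,"ty":0,"tz":-0.3,"rx":0,"ry":0,"rz":0},{"grip":0,"tx":0,"ty":0,"tz":-0.5,"rx":0,"ry":0,"rz":0},{"grip":0,"tx":0,"ty":0,"tz":-0.8,"rx":0,"ry":0,"rz":0},{"grip":0,"tx":0,"ty":0,"tz":-1,"rx":0,"ry":0,"rz":0},{"grip":0,"tx":0,"ty":0,"tz":-1,"rx":0,"ry":0,"rz":0},{"grip":0,"tx":0,"ty":0,"tz":-1,"rx":0,"ry":0,"rz":0},{"grip":0,"tx":0,"ty":0,"tz":-0.7,"rx":0,"ry":0,"rz":0},{"grip":0,"tx":0,"ty":0,"tz":-0.4,"rx":0,"ry":0,"rz":0},{"grip":0,"tx":0,"ty":0,"tz":0,"rx":0,"ry":0,"rz":0},{"grip":0,"tx":0,"ty":0,"tz":0,"rx":0,"ry":0,"rz":0}]' 45; python3 go.py 488.5 70.6 189.3 4.2
python3 - <<'E'
from plant import *
from h import *
p,d=snapshot("scene")
cv2.imwrite("pics/s10.png",cv2.resize(p[90:300,180:400],None,fx=2.5,fy=2.5)[:,:,::-1])
E
```

```text
time: 33.3
tool_pos: [485.4, 69.5, 148.1]
orientation: [3.139, 0.113, -0.009]
force: [0.1, -0.8, -8.5]
finger_gap: 17.9
t 33.3 tcp [485.4  69.5 148.1] F [ 0.1 -0.8 -8.5] gap 17.9 q7 -0.39
 shift tool cm [ 0.29 -0.09 -4.12]  turn [-0.     0.006 -0.001] yaw tool x 4.1
```

View pics/s10.png

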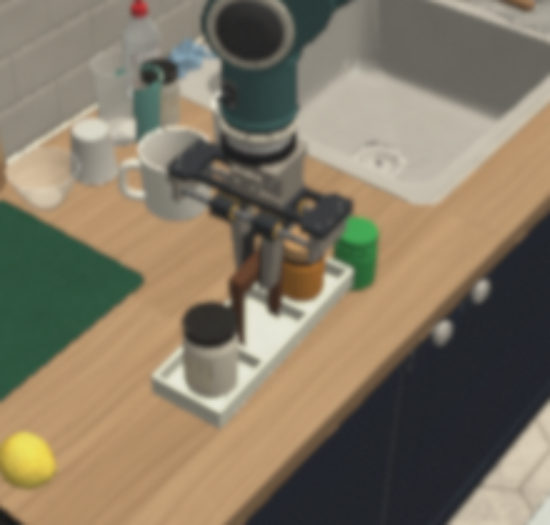

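The carrier is off the worktop, carrying about 8.5 N, with both jars upright. Lift the remaining 4 cm and settle.

```bash
python3 -m jog '[{"grip":0,"tx":0,"ty":0,"tz":-0.4,"rx":0,"ry":0.005,"rz":0},{"grip":0,"tx":0.1,"ty":0,"tz":-0.7,"rx":0,"ry":0,"rz":0},{"grip":0,"tx":0.1,"ty":0,"tz":-0.8,"rx":0,"ry":0,"rz":0},{"grip":0,"tx":0,"ty":0,"tz":-0.8,"rx":0,"ry":0,"rz":0},{"grip":0,"tx":0,"ty":0,"tz":-0.6,"rx":0,"ry":0,"rz":0},{"grip":0,"tx":0,"ty":0,"tz":-0.3,"rx":0,"ry":0,"rz":0},{"grip":0,"tx":0,"ty":0,"tz":-0.1,"rx":0,"ry":0,"rz":0},{"grip":0,"tx":0,"ty":0,"tz":0,"rx":0,"ry":0,"rz":0},{"grip":0,"tx":0,"ty":0,"tz":0,"rx":0,"ry":0,"rz":0},{"grip":0,"tx":0,"ty":0,"tz":0,"rx":0,"ry":0,"rz":0}]' 45; python3 go.py 488.5 70.6 189.3 4.2
```

```text
time: 34.6
tool_pos: [487.0, 69.7, 187.2]
orientation: [-3.139, -0.114, 0.003]
force: [0.7, 0.3, -7.6]
finger_gap: 17.7
t 34.6 tcp [487.   69.7 187.2] F [ 0.7  0.3 -7.6] gap 17.7 q7 -0.35
 shift tool cm [ 0.16 -0.08 -0.21]  turn [-0.     0.002 -0.001] yaw tool x 4.2
```

```bash
python3 -m jog '[{"grip":0,"tx":0,"ty":0,"tz":-0.2,"rx":0,"ry":0.002,"rz":0},{"grip":0,"tx":0,"ty":0,"tz":0,"rx":0,"ry":0,"rz":0},{"grip":0,"tx":0,"ty":0,"tz":0,"rx":0,"ry":0,"rz":0},{"grip":0,"tx":0,"ty":0,"tz":0,"rx":0,"ry":0,"rz":0},{"grip":0,"tx":0,"ty":0,"tz":0,"rx":0,"ry":0,"rz":0},{"grip":0,"tx":0,"ty":0,"tz":0,"rx":0,"ry":0,"rz":0},{"grip":0,"tx":0,"ty":0,"tz":0,"rx":0,"ry":0,"rz":0},{"grip":0,"tx":0,"ty":0,"tz":0,"rx":0,"ry":0,"rz":0},{"grip":0,"tx":0,"ty":0,"tz":0,"rx":0,"ry":0,"rz":0},{"grip":0,"tx":0,"ty":0,"tz":0,"rx":0,"ry":0,"rz":0}]' 45; python3 go.py 488.5 70.6 189.3 4.2
python3 - <<'E'
from plant import *
from h import *
s=get_state();print("qvel",abs(s["qvel"]).max().round(4))
p,d=snapshot("scene");cv2.imwrite("pics/s11.png",cv2.resize(p[90:300,180:400],None,fx=2.5,fy=2.5)[:,:,::-1])
s=get_state();w,dw=snapshot("wrist");ci=camera_info("wrist");cv2.imwrite("pics/w11.png",w[:,:,::-1])
for n,pp,C in (("wrist",w,cloud(ci,dw,**wpose(s,ci))),("scene",p,cloud(camera_info("scene"),d)) ):
    q=C-[487,69.7,100];th=np.radians(4.15)
    X=q[...,0]*np.cos(th)+q[...,1]*np.sin(th);Y=-q[...,0]*np.sin(th)+q[...,1]*np.cos(th);Z=q[...,2]
    m=(abs(Z-30)<9)&(((abs(abs(X)-42)<2.5)&(abs(Y)<130))|((abs(abs(Y)-130)<2.5)&(abs(X)<42)))
    if m.sum()>50:
        A=np.c_[X[m],Y[m],np.ones(m.sum())];c=np.linalg.lstsq(A,Z[m],rcond=None)[0]
        print(n,m.sum(),"slopes deg",np.degrees(c[:2]).round(2),"rim z",(100+c[2]).round(1),"Y range",Y[m].min().round(),Y[m].max().round())
t,dt=snapshot("top");C=cloud(camera_info("top"),dt);z=C[:,:,2]
cv2.imwrite("pics/t11.png",cv2.resize(t[100:270,140:380],None,fx=3,fy=3)[:,:,::-1])
for n,(u0,v0,u1,v1,zl,zh) in dict(lemon=(150,195,178,222,20,80),muga=(273,125,314,162,60,110),mugb=(318,122,357,162,60,110)).items():
    Z=z[v0:v1,u0:u1];P=C[v0:v1,u0:u1][(Z>zl)&(Z<zh)];print(n,len(P),P.mean(0).round(1))
E
```

```text
time: 35.85
tool_pos: [486.8, 69.7, 189.1]
orientation: [-3.139, -0.114, 0.0]
force: [-0.1, 0.4, -7.5]
finger_gap: 17.8
t 35.85 tcp [486.8  69.7 189.1] F [-0.1  0.4 -7.5] gap 17.8 q7 -0.34
 shift tool cm [ 0.18 -0.08 -0.02]  turn [-0.     0.    -0.001] yaw tool x 4.2
qvel 0.0017
wrist 3745 slopes deg [0.54 0.13] rim z 129.3 Y range -46.0 132.0
scene 186 slopes deg [ 0.36 -0.14] rim z 127.6 Y range -132.0 132.0
lemon 286 [575.2 334.6  45.8]
muga 290 [ 770.2 -108.7   79.7]
mugb 299 [ 756.5 -252.6   78. ]
```

View pics/s11.png

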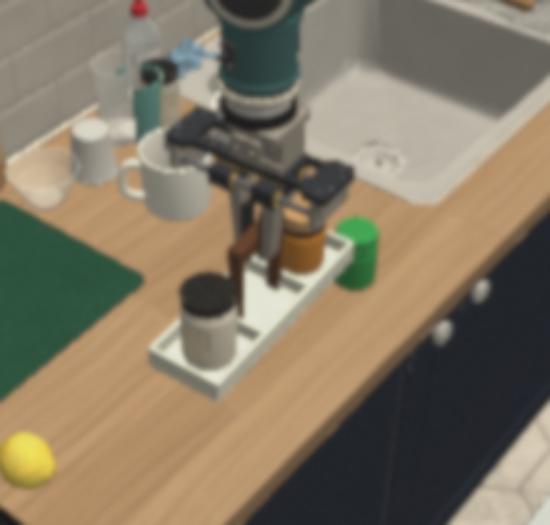

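View pics/t11.png

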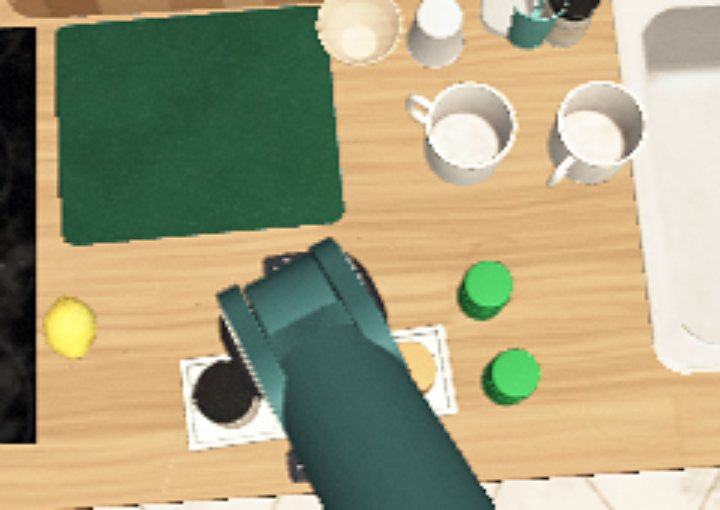

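The carrier is level within about half a degree, with its underside at about 99 mm and the arm at rest. Both jars are upright in it (s11 (208,320) and (303,245)). The mugs, lemon and green jars have not moved. Hand in.

```bash
python3 -c "
from plant import *
print(finish_job())"
```

```text
the job is handed in; nothing more can be done
None
```

I put the clear black-lid jar in the carrier's +y compartment and the amber cork-lid jar in its −y compartment, upright, and let go of both. I then lifted the loaded carrier by its wooden handle and handed the job in at about 36 s, still holding it.

- **Height:** the underside is about 10 cm above the worktop. The wrist camera put it at 99 mm. The scene camera put it at 98 mm, a small disagreement within the calibration error.
- **Level and steady:** the fitted tilt is 0.5° or less in both views, and the joints were practically at rest. The grip on the bar was steady at 17.8 mm opening, with about 7.5 N of load.
- **Left alone:** both mugs and the lemon measured within 0.4 mm of where they started. In the last picture the two green look-alikes look untouched, though I did not re-measure them.

No check failed. The last pictures show both jars upright in the carrier, with the amber one partly hidden by the gripper and arm.

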